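Find the hidden catch of the radio's battery box

TASK

The yellow hatch of the grey battery box on the bench is held shut by a concealed catch: one of the four look-alike white covers set flush in the box's top is really a push button, and the other three are rigid blanks. Feel over the covers with closed fingertips, without leaning hard on them, until you find the one that gives; press it fully in so that the hatch springs open by itself, then let the button come back out and move clear, leaving the hatch open. Do not push, pick up or knock over the battery cells, the mouse or the parts tray beside the box.

Things in the scene. Friction and masses are not known exactly. Their poses are not given: they have to be found in the camera images.
- box: grey steel battery box, 180 (x) x 300 (y) x 80 mm high, fixed to the bench; origin at the centre of its underside; its x and y axes lie along its sides, z is up. Its flat top, 80 mm above the bench, has four square openings of 50 mm with white covers in the half towards its -y end, and a yellow hatch (127 x 127 mm) in the half towards its +y end. The gap between the nearer covers' openings and the hatch is 23 mm
- spot_a (a point): centre of the upper face of one white cover (48.5 mm square in a 50 mm square opening), which lies 2 mm below the box's top; at x -38, y -110 mm in the box's frame. Any one of the four covers may be the button: it differs from start to start and cannot be seen
- spot_b (a point): the same for the cover at x +38, y -110 mm in the box's frame
- spot_c (a point): the same for the cover at x -38, y -44 mm in the box's frame
- spot_d (a point): the same for the cover at x +38, y -44 mm in the box's frame
- catch (a joint): how far the button (whichever cover it is) is pressed in: 0 at rest, 0.006 m fully in. It begins to give at about 1.5 N, is fully in at about 5 N, springs back when let go, and frees the hatch at about 0.004 m. The three blanks do not give at all
- hatch (a joint): angle of the yellow hatch: 0 shut and level with the box's top, 0.95 rad wide open. It is hinged along its edge near the box's +y end; its free edge is the one next to the covers. Once freed its spring lifts it to about 0.95 rad in about 1 s and keeps it there; while latched it moves by no more than about 0.02 rad
- hatch_edge (a point): middle of the hatch's free edge, on its upper face
- cell1: loose green and brass battery cell standing upright, 32 mm across, 61 mm high; origin at the centre of its underside; to be left alone
- cell2: a second cell like it; to be left alone
- mouse: loose dark red computer mouse with a black scroll wheel, 105 x 60 x 35 mm; origin at the centre of its underside; to be left alone
- tray: loose blue parts tray with compartments, 90 x 120 x 28 mm; origin at the centre of its underside; to be left alone

How it is judged (in metres and radians):
On the way, in this order (a step that is already met when the one before it is completed fails the run):
1. the hidden button is pressed in (more than 3.5 mm) (value of joint catch above 0.0035 m), for 0.02 s.
2. the hatch springs open (value of joint hatch above 0.6 rad), for 0.2 s.
At the end, for the whole second after the job is handed in: the hatch stands open (more than 0.7 rad), the button is let go and back out (pressed in less than 1.5 mm), and the cells, mouse and tray are within 20 mm of where they were, the cells upright (within 0.2 rad) (value of joint hatch above 0.7 rad and value of joint catch below 0.0015 m and distance of each of cell1, cell2, mouse, tray from where it was at the start of the episode below 0.02 m and angle between each of cell1, cell2's own z axis and vertical below 0.2 rad); the robot touches nothing.
It fails at once if a cell, the mouse or the tray pushed, lifted or carried by more than 20 mm (distance of any of cell1, cell2, mouse, tray from where it was at the start of the episode above 0.02 m).
It fails at once if the fingers lean hard on the box (more than 100 N) (contact force between the fingers and anything else above 100 N).
It also fails if it takes over 48 s, if anything falls off the work surface, if the arm or the gripper's body presses on something with over 40 N, if the wrist force passes 120 N, or if a joint passes its speed limit or range.

ROBOT

A 6-joint arm with a two-finger parallel gripper is mounted at the origin on the work surface. World frame = base frame: x ahead of the robot, y to its left, z up, the work surface at z = 0. Lengths are in mm, angles in rad, forces in N, time in s.
With the tool pointing down it reaches from about 350 to 975 mm from the base axis. Payload 7.1 kg.
Tool frame: the origin (TCP) lies on the front face of the gripper's body, between the roots of the fingers; the fingertips stand 80 mm ahead of it and the grasp point (between the pads) lies 61 mm ahead of it (env.tips_ahead is the distance from the TCP to the fingertips, in mm); z points along the fingers, y is the direction in which the jaws open and shut (so a half turn about z gives the same grasp; the last joint's range is limited). The gripper opens to 88 mm and grips with 3 to 60 N. Pads are 20 mm wide; open, the fingers measure 115 mm over their backs; the gripper's body (75 mm by 178 mm) begins 61 mm behind the grasp point.
Start: joints at [1.266, 0.423, 1.63, -0, 1.089, -0.019], TCP at [176.172, 599.641, 302.675] pointing down, gripper open.
Joint ranges: [-3, 3], [-0.9, 2.11], [0.09, 2.58], [-1.31, 4.45], [0.11, 2.69], [-2.54, 2.54]. Speed limits (rad/s): [2.39, 2.39, 3.01, 3.14, 3.14, 3.14].

INTERFACE

Orientations are given as a unit quaternion [x, y, z, w].
In Python, from station import env, set_gripper, viewer, workorder gives the robot as it stands. Calls block until the motion is done:
- env.reach(position, orientation): joint-space move of the TCP to a pose.
- env.move_l(position, rot=None, rate=150, f_stop=None): straight line of the TCP; rot=None keeps the orientation; rate is the mean speed in mm/s. With f_stop (N) it stops when the force on the tool has changed by that much, and returns True; else False.
- env.move_joints(angles): joint-space move.
- set_gripper(opening): finger opening in mm; the grip force is fixed at half the most; returns when the fingers have stopped.
- env.hold(seconds).
- env.ik(position, orientation): joint angles nearest the present ones, or None.
- env.read_state(): the state.
- viewer.camera(name): name is "side" or "top"; returns the picture (400x640x3 uint8, blue, green, red); there is no depth.
- viewer.camera_params(name): a dict with "fx", "fy", "cx", "cy" (pixels), "pose" (4x4, takes a point from camera to world coordinates). Camera axes: x right, y up, looking along -z (the intrinsics and any distortion apply to the point x, -y, -z); pixel columns grow to the right and rows downward; lengths in mm; the calibration is good to about 2 mm. A picture is of the moment at which its call begins. camera_params takes no time and is no camera call.
A pose or a line that the arm cannot do raises env.IKError and nothing moves.
- workorder.sign_off(): hands the job in, once; it reports no verdict.
The state is a dict: "time_s": time; "qpos": joint angles; "dq": joint speeds; "tau": joint torques, N m; "tool_pos": TCP position; "orientation": TCP orientation; "force": force on the tool from outside, world axes, zero at the start; "wrist_torque": the same for the moment, N m; "width": finger opening in mm.
Only numpy, scipy, OpenCV 4.12 (cv2) and the standard library are available. Lean on these libraries where they do the work, as an engineer would, in place of code of your own. Each camera call takes 0.05 s, during which the arm holds its last target. There are 200 camera calls.

## Working session

There is one attempt and no reset: what is moved stays moved. The work goes in short steps, each a Python script; the robot and the scene stay as the last script left them, time stands still between calls to the robot, and variables do not carry over. Pictures are saved under pics/ and viewed, about 8 in all and at most 12, crops included, and the job is handed in when it is done.

```bash
mkdir -p pics
python3 - <<'E'
from station import env, viewer
import cv2
for n in("top","side"):
    cv2.imwrite(f"pics/{n}0.png",viewer.camera(n)); p=viewer.camera_params(n); print(n,p)
s=env.read_state();print(s["time_s"],s["orientation"],s["force"],s["width"])
E
```

```text
top {'fx': 440.7984750108363, 'fy': 440.7984750108363, 'cx': 313.17345111392893, 'cy': 206.7391986128881, 'pose': array([[-1.29215305e-02,  9.81413110e-01, -1.91471519e-01,
         4.06794998e+02],
       [-9.99850550e-01, -1.04821082e-02,  1.37478462e-02,
         7.60294810e+01],
       [ 1.14852913e-02,  1.91620547e-01,  9.81401882e-01,
         1.08428011e+03],
       [ 0.00000000e+00,  0.00000000e+00,  0.00000000e+00,
         1.00000000e+00]])}
side {'fx': 477.00262261082804, 'fy': 477.00262261082804, 'cx': 313.39751153377, 'cy': 208.34209125112613, 'pose': array([[ 9.16624483e-01,  2.77904742e-01, -2.87347372e-01,
         3.10716212e+02],
       [-3.99740061e-01,  6.32314876e-01, -6.63615688e-01,
        -6.20672196e+02],
       [-2.72792890e-03,  7.23150643e-01,  6.90684955e-01,
         8.09838431e+02],
       [ 0.00000000e+00,  0.00000000e+00,  0.00000000e+00,
         1.00000000e+00]])}
0.1 [ 1.42392210e-01  9.89810078e-01 -6.75286769e-04 -1.13117259e-04] [-0.55482276  0.20205897 -0.06842479] 87.93634924402654
```

View pics/top0.png

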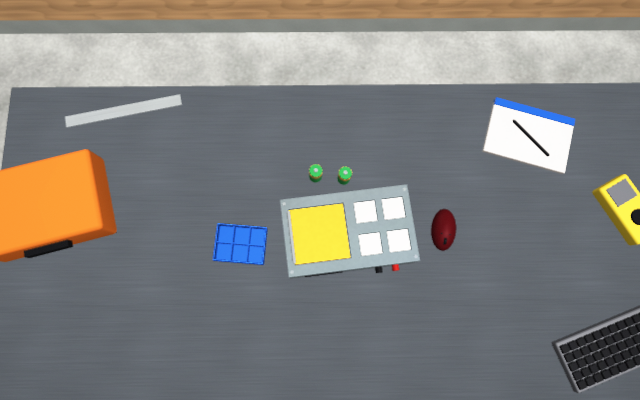

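View pics/side0.png

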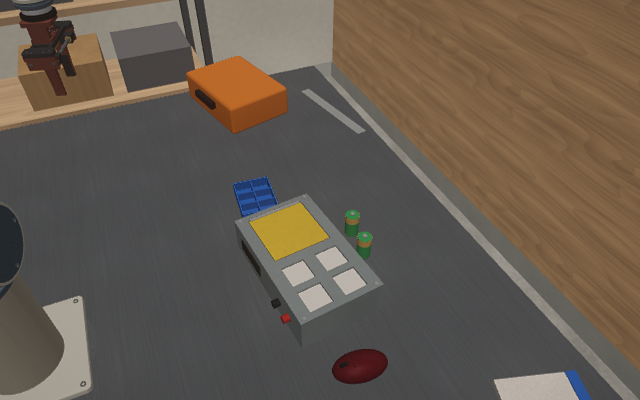

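Top view: hatch centre at about (320,233), covers at about (365,211), (393,208), (370,244) and (399,240), so the hatch end points to world +y. The cells stand on the box's +x side near the hatch, the mouse is past its -y end and the tray past its +y end. I'll measure the covers in both views.

```bash
cat > h.py <<'E'
import numpy as np, cv2
from station import viewer
NOM={'a':(-38,-110),'b':(38,-110),'c':(-38,-44),'d':(38,-44)}
def ray(n,uv,z):
    p=viewer.camera_params(n);T=p["pose"]
    d=T[:3,:3]@np.array([(uv[0]-p["cx"])/p["fx"],-(uv[1]-p["cy"])/p["fy"],-1])
    return (T[:3,3]+d*(z-T[2,3])/d[2])[:2]
def covers(n,img,roi):
    x0,y0,x1,y1=roi; h=cv2.cvtColor(img,cv2.COLOR_BGR2HSV)
    m=((h[...,1]<25)&(h[...,2]>185)).astype(np.uint8); r=np.zeros_like(m); r[y0:y1,x0:x1]=m[y0:y1,x0:x1]
    k,_,st,c=cv2.connectedComponentsWithStats(r)
    return [(st[i,4],c[i],ray(n,c[i],78)) for i in range(1,k) if st[i,4]>150]
E
python3 - <<'E'
from h import *
for n,roi in(("top",(350,185,420,265)),("side",(270,235,380,325))):
    R=covers(n,cv2.imread(f"pics/{n}0.png"),roi)
    for r in R: print(n,r[0],r[1].round(1),r[2].round(1))
    P=np.array([r[2] for r in R]); 
    if len(P)==4:
        c=P.mean(0); P=P[np.argsort(P[:,0])]; lo=P[:2][np.argsort(P[:2,1])]; hi=P[2:][np.argsort(P[2:,1])]
        W=np.array([lo[0],hi[0],lo[1],hi[1]]); N=np.array(list(NOM.values()),float)
        M,_=cv2.estimateAffinePartial2D(N,W); print("yaw",np.arctan2(M[1,0],M[0,0]),"scale",np.hypot(M[0,0],M[1,0]),"org",M[:,2],"res",(N@M[:,:2].T+M[:,2]-W).round(1).tolist())
E
```

```text
top 946 [378.7 209.8] [594.1 -90.4]
top 481 [398.1 240.4] [ 522.2 -132. ]
top 488 [369.8 244. ] [514.7 -66.6]
side 399 [330.9 258.1] [589.7 -63.8]
side 440 [297.6 273.1] [514.2 -72.4]
side 457 [348.9 280.9] [ 597.1 -129.3]
side 493 [314.6 297.1] [ 521.7 -137.4]
yaw 0.11180780400321082 scale 0.9971575037467506 org [547.09203557 -24.41016538] res [[0.0, -0.3], [-0.1, 0.1], [0.2, 0.2], [-0.1, 0.0]]
```

```bash
cat >> h.py <<'E'
from scipy.spatial.transform import Rotation as R
ORG=np.array([547.3,-21.7]); YAW=0.112
def w(x,y): return ORG+R.from_euler('z',YAW).as_matrix()[:2,:2]@np.array([x,y])
def quats():  # tool z down, tool y along +-box x
    for s in(1,-1):
        y=s*np.array([np.cos(YAW),np.sin(YAW),0]); z=np.array([0,0,-1.])
        yield R.from_matrix(np.column_stack([np.cross(y,z),y,z])).as_quat()
E
python3 - <<'E'
from h import *
from station import env,set_gripper
L=env.tips_ahead
def P(n,z): return [*w(*NOM[n]),z+L]
q0=np.array(env.read_state()["qpos"])
c=[(np.abs(np.array(j)-q0).max(),q) for q in quats() if (j:=env.ik(P('d',130),q)) is not None]
q=min(c,key=lambda t:t[0])[1]
set_gripper(0)
env.reach(P('d',130),q)
for n in 'dcab':
    env.move_l(P(n,95),q,rate=150)
    env.hold(0.2); f0=env.read_state()["force"]
    hit=env.move_l(P(n,71.5),rate=12,f_stop=9)
    s=env.read_state(); print(n,hit,"tip z",s["tool_pos"][2]-L,"dF",(s["force"]-f0).round(1),"t",s["time_s"],flush=True)
    if s["tool_pos"][2]-L<75: env.hold(0.2); break
    env.move_l(P(n,95),rate=100)
cv2.imwrite("pics/press.png",viewer.camera("side"))
E
```

```text
d True tip z 78.36906804797803 dF [-1.1  0.9  5.4] t 6.1
c True tip z 78.35627270530605 dF [-0.9  0.1  6. ] t 8.5917
a True tip z 78.3586616530933 dF [-0.6 -0.6  5.5] t 11.0167
b True tip z 72.38302761420942 dF [ 0.6 -0.3  4.7] t 13.975
```

View pics/press.png

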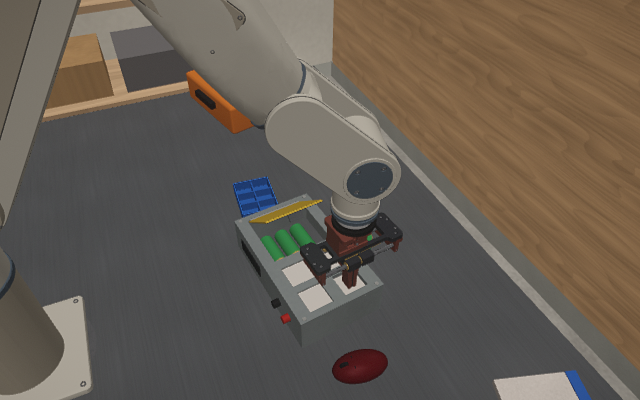

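Cover b (about (348,285)) gave 6 mm, and the hatch is already lifting (yellow edge-on at about (290,212)). The fingers are on the cover and clear of the hatch. Next I'll back off straight up, move clear towards -y and look.

Run:
```python
from h import *
from station import env
p=env.read_state()["tool_pos"]
env.hold(0.8)
env.move_l([p[0],p[1],p[2]+150],rate=80)
env.move_l([p[0]-60,p[1]-200,p[2]+200],rate=150)
env.hold(0.5)
a,b=viewer.camera("side"),viewer.camera("top")
cv2.imwrite("pics/end.png",np.vstack([a[150:400,150:550],b[150:300,180:580]]))
s=env.read_state();print(s["time_s"],s["force"],s["tool_pos"])
old,new=cv2.imread("pics/top0.png"),b
hs=lambda i:cv2.cvtColor(i,cv2.COLOR_BGR2HSV)
for o,nw,c,(lo,hi),roi in((old,new,"tray",((100,100,50),(130,255,255)),(200,210,275,275)),(old,new,"cells",((45,80,40),(80,255,255)),(300,155,360,190)),(cv2.imread("pics/side0.png"),a,"mouse",((170,100,20),(180,255,255)),(325,340,395,390)),(cv2.imread("pics/side0.png"),a,"cells_s",((45,80,40),(80,255,255)),(340,205,375,260))):
    r=[]
    for i in(o,nw):
        m=cv2.moments(cv2.inRange(hs(i)[roi[1]:roi[3],roi[0]:roi[2]],lo,hi),True); r.append((m["m00"],round(m["m10"]/max(m["m00"],1),1),round(m["m01"]/max(m["m00"],1),1)))
    print(c,r)
```

```text
19.2417 [-0.12846504 -0.1455092  -0.58308374] [ 537.39175265 -326.74509338  352.40934039]
tray [(2006.0, 39.8, 33.6), (2006.0, 39.8, 33.6)]
cells [(324.0, 29.9, 18.5), (323.0, 29.9, 18.5)]
mouse [(1256.0, 35.1, 26.1), (1333.0, 35.2, 25.8)]
cells_s [(480.0, 17.5, 29.2), (198.0, 10.5, 17.9)]
```

View pics/end.png

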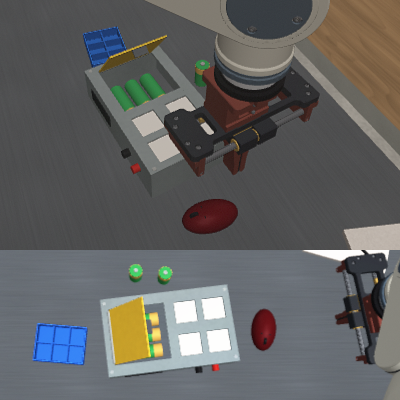

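Hatch open at about (130,52) in the side crop, all four covers flush in the top crop, neighbours in place and the arm clear. The side-view cell count dropped only because the gripper hides one cell. Handing in.

```bash
python3 -c "
from station import workorder
workorder.sign_off()"
```

```text
the job is handed in; nothing more can be done
```

The hidden button was cover b. I pressed it fully in, the hatch sprang open, and I handed the job in at about 19 s of robot time; no verdict was reported.

- **Finding the button:** With closed fingertips I felt covers d, c and a. All three were rigid, stopping at a tip height of 78.4 mm with only about 6 N on them. Cover b gave 6 mm, down to 72.4 mm, at about 5 N.
- **Final state:** After I let go and moved clear, the pictures showed the hatch standing open. The covers looked level with each other, and the force on the tool was back near zero. I did not measure the hatch angle or how far the button came back out.
- **Neighbouring objects:** By colour mask, the tray and cells in the top view and the mouse in the side view were within about 0.3 px of where they started.
- **Checks that disagreed:**
  - The two cameras placed the covers about 5 mm apart in y, so I used the average, which was well within the room on each cover.
  - The side-view check of the cells was no use because the gripper hid one of them. The top view showed both standing where they were.

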